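# Slide a movement carrier along the rail into the inspection pocket

## Robot

A 6-joint arm with a two-finger parallel gripper is mounted at the origin on the work surface. World frame = base frame: x ahead of the robot, y to its left, z up, the work surface at z = 0. Lengths are in mm, angles in rad, forces in N, time in s.
With the tool pointing down it reaches from about 350 to 975 mm from the base axis. Payload 7.1 kg.
Tool frame: the origin (TCP) lies at the very end of the fingers, on their centre line; the grasp point (between the pads) lies 19 mm behind it; z points along the fingers, y is the line along which they close (so a half turn about z gives the same grasp; the last joint's range is limited). The gripper opens to 88 mm and grips with 3 to 60 N. Pads are 20 mm wide; open, the fingers measure 115 mm over their backs; the gripper's body (75 mm by 178 mm) begins 61 mm behind the grasp point.
Start: joints at [-1.211, 0.423, 1.63, -0, 1.089, -0.019], TCP at [231.145, -580.669, 222.675] pointing down, gripper open.
Joint ranges: [-3, 3], [-0.9, 2.11], [0.09, 2.58], [-1.31, 4.45], [0.11, 2.69], [-2.54, 2.54]. Speed limits (rad/s): [2.39, 2.39, 3.01, 3.14, 3.14, 3.14].

## Interface

Orientations are given as a rotation vector (axis times angle).
In Python, from workcell import sensors, imaging, close_job gives the robot as it stands. The module is installed in compiled form; this text tells all that it offers.
- The arm moves only by the tool servo_tool, never from a script. Its argument "steps" is a list of rows, each a list of 3 entries, a list of its own where there are three numbers: the shift along the world's x, y, z in m, then the turn, a rotation vector about the world's x, y, z in degrees, then the opening, from -1 (shut) to 1 (fully open). A call has exactly 8 rows; each row shifts and turns the commanded pose from where the row before left it; what a row does not reach is not made up. A row lasts 1/12 s, in which the tool goes at most 41.7 mm and 7.16 degrees, less where a joint would pass 70% of its speed; a pose out of reach is approached as far as the arm can. A call is refused whole if a number of a shift passes 0.0417 or a number of a turn 7.16, either way. A call with a gripper value outside its range is refused whole. The fingers move at their own pace and stop on an object; the grip force is fixed at half the most. Time passes only in rows, so rows that do not move let the fingers close, or fill a call up. It gives the time, the measured TCP pose, the force, the opening and the grip force at its end, in the units of the state.
- sensors.get_obs(): the state, without advancing time (a new reading comes with each control period).
- imaging.get_image(name): name is "scene" or "side" or "wrist"; returns a dict with "color" (400x640x3 uint8, blue, green, red), "range_z" (400x640 float32, mm along the optical axis (not along the pixel's ray), 0 where there is no reading), "vertical_fov" (degrees; the focal length in pixels is half the picture's height over the tangent of half this angle, whatever the lens; pixels are square), "cx", "cy" (the principal point, pixels), "rvec" (rotation vector, rad) and "tvec" (3), from world to camera coordinates, as OpenCV has them; the wrist camera has in their place "tool_from_camera" (4x4, takes a point from camera to tool coordinates, whose origin is the TCP and whose axes are the flange's). Camera axes: x right, y down, z forward; pixel columns grow to the right and rows downward; lengths in mm; the calibration is good to about 2 mm. A picture is of the moment at which its call begins: read the wrist's pose just before it.
- close_job(): hands the job in; it is judged then, once.
The state is a dict: "t": time; "qpos": joint angles; "qvel": joint speeds; "joint_torque": joint torques, N m; "ee_pos": TCP position; "orientation": TCP orientation; "ft_force": force on the tool from outside, world axes, zero at the start; "moment": the same for the moment, N m; "width": finger opening in mm; "grasp_force": force on a finger pad.
Only numpy, scipy, OpenCV 4.12 (cv2) and the standard library are available. Lean on these libraries where they do the work, as an engineer would, in place of code of your own. Each camera call takes 0.05 s, during which the arm holds its last target. There are 200 camera calls.

## Task

Square up the square movement carrier for inspection: with your fingertips push it across the plate until it lies flat against the long rail, then, keeping it against the rail, slide it along until it sits fully home in the corner pocket at the rail's end, touching both the rail and the end stop. Keep it flat on the plate all the way, never lifted or tipped, leave all the other things where they are, and finish with the hand clear of it.

Things in the scene. Friction and masses are not known exactly. Their poses are not given: they have to be found in the camera images.
- stage: Fixed aluminium inspection plate, 150 (x) x 350 (y) x 8 mm thick, yaw within about 0.3 rad. Origin: centre of its underside, on the bench; z up, x across towards the rail, y along the rail towards the pocket. On it stand steel bars 18 mm high above the plate: rail, end stop and lip.
- rail (a point): Middle of the foot of the rail's straight inner face, on the plate's upper face: x = +45, y = -10 mm in the stage's frame, axes as the stage's. The rail is 14 mm thick and runs 155 mm either way from here along y, up to the end stop.
- pocket (a point): Where the centre of the carrier's underside is when home: x = +25, y = +125, z = +8 mm in the stage's frame, axes as the stage's. The pocket is 44 mm wide in x (rail face 20 mm to +x of here, lip face 24 mm to -x), closed by the end stop's face 20 mm to +y, open towards -y; the lip, 12 mm thick, is only 30 mm long, so the seated carrier sticks 10 mm out.
- carrier: The square movement carrier, grey plastic, 40 x 40 mm and 16 mm high, with a watch movement in its top and a small white stud at one corner; 40 to 85 g, loose, slides easily on plate and rail, lies flat on the plate on the robot's side of the rail, its centre 70 to 92 mm from the rail's face, turned by up to about 0.4 rad. Origin: centre of its underside; x and y square to its sides.
- holder: Bystander: round grey plastic movement holder, 36 mm across, 16 mm high, loose on the plate 60 to 110 mm from the carrier, on either side of it along the rail and about as far from the rail. Origin: centre of its underside.
- pot: Bystander: small glass pot with black cap, 28 mm across, 30 mm high, loose on the plate on the robot's side of the pocket. Origin: centre of its underside.
- loupe: Bystander: black eye loupe, 32 mm across, 30 mm high, standing loose on the plate near its end away from the pocket. Origin: centre of its underside.
- driver: Bystander: screwdriver, 120 mm long, lying on the bench just beyond the rail, roughly along it. Origin: about its middle.
- block: Bystander: round dark steel bench block, 60 mm across, 22 mm high, on the bench to the robot's left. Origin: centre of its underside.
- cup: Bystander: small white bowl, 56 mm across, 35 mm high, on the bench to the robot's right. Origin: centre of its underside.
Mind the look-alikes: they are no part of the job. What is shaped like the carrier but orange or red is not meant.

How it is judged:
By the outcome, as a careful person would: the job done as asked, in the order asked, and still so for the second after the job is handed in, with the robot touching nothing.
It also fails if it takes over 51 s, if anything falls off the work surface, if the arm or the gripper's body presses on something with over 40 N, if the wrist force passes 120 N, or if a joint passes its speed limit or range.

## Working session

There is one attempt and no reset: what is moved stays moved. The work goes in short steps, Python scripts to look and compute and a tool call to move; the robot and the scene stay as the last step left them, time stands still between calls to the robot, and variables do not carry over. Pictures are saved under pics/ and viewed, at most 10 in all, crops included, and the job is handed in when it is done.

Besides the shell and the picture viewer there is one more tool, called as name(argument=value, ...) on one line, values as JSON. servo_tool: Moves the arm, as the interface text tells. Its arguments: {"type":"object","properties":{"steps":{"type":"array"}},"required":["steps"]}

```bash
mkdir -p pics
cat > h.py <<'E'
import numpy as np, cv2
from workcell import sensors, imaging, close_job
def grab(n):
    d=imaging.get_image(n); np.savez(''+n+'.npz',**d); return d
def load(n): return dict(np.load(''+n+'.npz'))
def pts(d):
    h,w=d['range_z'].shape; f=h/2/np.tan(np.radians(float(d['vertical_fov']))/2)
    u,v=np.meshgrid(np.arange(w),np.arange(h)); z=d['range_z']
    P=np.stack([(u-d['cx'])/f*z,(v-d['cy'])/f*z,z],-1)
    R=cv2.Rodrigues(np.asarray(d['rvec'],float))[0]
    return (P-np.asarray(d['tvec']).ravel())@R
def ray(d,u,v,Z):
    h=d['range_z'].shape[0]; f=h/2/np.tan(np.radians(float(d['vertical_fov']))/2)
    R=cv2.Rodrigues(np.asarray(d['rvec'],float))[0]; t=np.asarray(d['tvec']).ravel()
    c=-R.T@t; r=R.T@np.array([(u-d['cx'])/f,(v-d['cy'])/f,1]); return c+r*(Z-c[2])/r[2]
E
python3 - <<'E'
from h import *
for n in('scene','side'):
    d=grab(n); cv2.imwrite(f'pics/{n}0.png',d['color'])
    R=cv2.Rodrigues(np.asarray(d['rvec'],float))[0]; print(n,-R.T@np.asarray(d['tvec']).ravel(),d['vertical_fov'])
o=sensors.get_obs(); print(o['t'],o['ee_pos'],o['orientation'],o['width'])
E
```

```text
scene [1063.97181709 -675.47677161  707.60003436] 52.484936040106604
side [445.02697266 563.32434272 720.41583322] 54.57836703525013
0.1 [ 230.98861032 -580.23139232  222.00280718] [-3.08410738e+00 -5.91313040e-01  3.64823027e-04] 87.84021998481492
```

View pics/scene0.png

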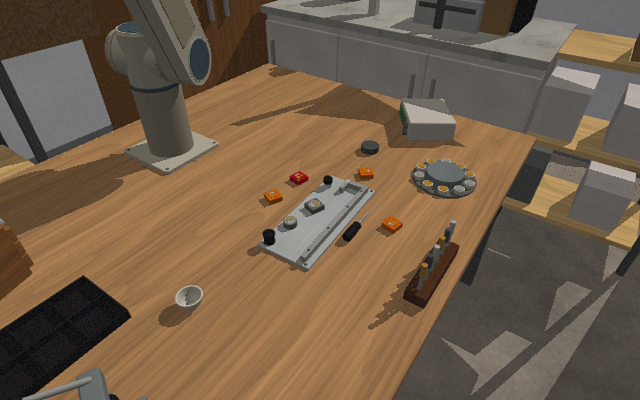

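View pics/side0.png

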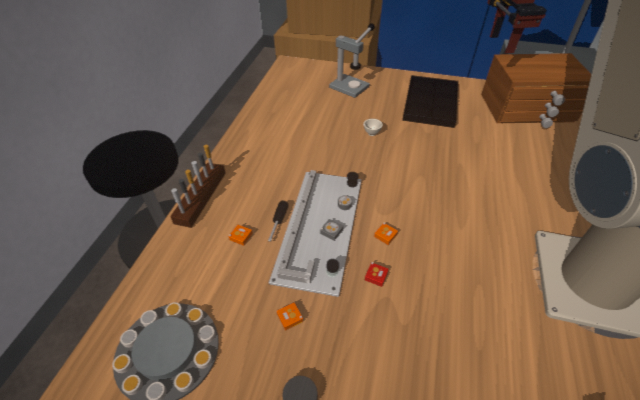

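In the scene view, the grey square carrier is at (315,205). The round holder is at (291,222), the pot at (328,181), the loupe at (268,237) and the pocket near (352,187). The orange and red squares at (273,196), (299,177), (366,173) and (392,224) are look-alikes. The carrier is the only grey square on the plate; in the side view it is at (331,229). I'll confirm it in enlarged crops.

Run:
```python
from h import *
d=load('side'); c=d['color'][160:300,260:400]; cv2.imwrite('pics/side_c.png',cv2.resize(c,(588,588),interpolation=cv2.INTER_CUBIC))
d=load('scene'); c=d['color'][170:270,255:385]; cv2.imwrite('pics/scene_c.png',cv2.resize(c,(780,600),interpolation=cv2.INTER_CUBIC))
for n in('side','scene'):
    d=load(n);P=pts(d)
    for (u,v) in ([(331,229),(345,202),(352,181),(333,265),(320,270),(305,230)] if n=='side' else [(315,205),(291,222),(268,237),(328,181),(330,220)]):
        print(n,u,v,P[v,u].round(1))
```

```text
side 331 229 [567.3  17.6  24. ]
side 345 202 [553.8 -71.2  26. ]
side 352 181 [ 551.1 -141.4   31.8]
side 333 265 [538.2 120.7  37.9]
side 320 270 [566.7 119.7   6.2]
side 305 230 [628.2  23.9   8.9]
scene 315 205 [574.7   7.6  25.4]
scene 291 222 [565.5 -84.1  26.7]
scene 268 237 [ 561.  -166.5   36.2]
scene 328 181 [549.1 107.1  35.2]
scene 330 220 [630.4  -3.2   8.1]
```

View pics/side_c.png

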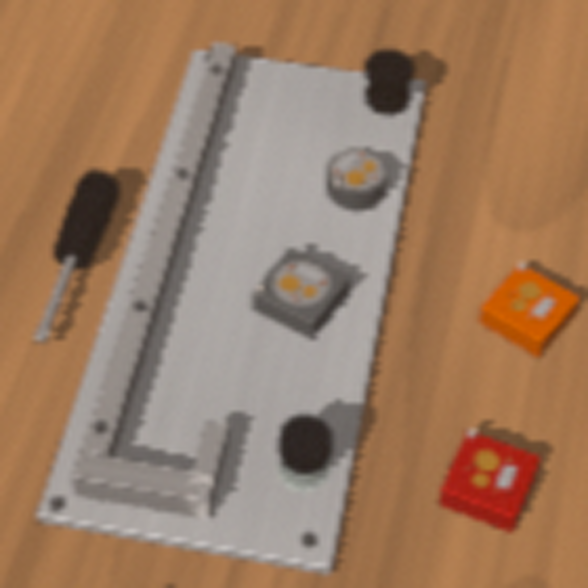

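View pics/scene_c.png

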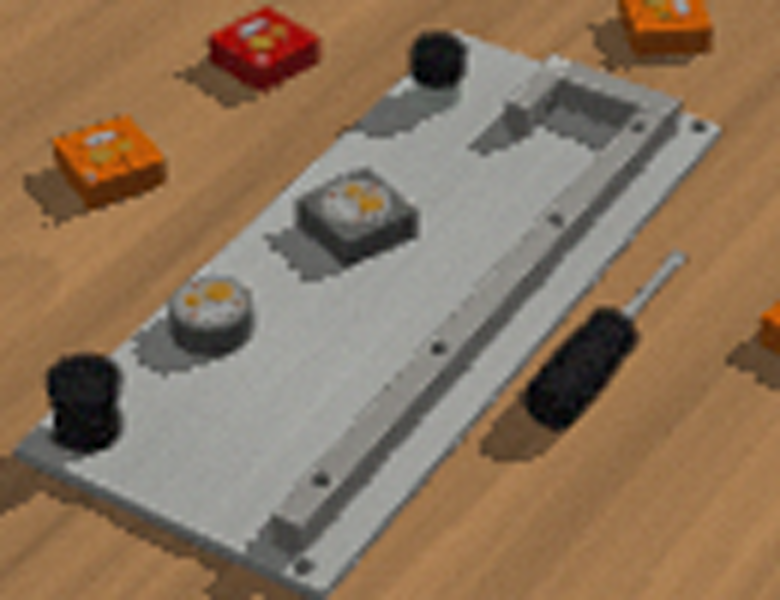

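The crops confirm it: the carrier is the grey square with a movement, at (305,290) in the side crop and (357,215) in the scene crop. The holder is at (357,178) in the side crop. Next I'll measure the stage and carrier poses from the range data.

Run:
```python
from h import *
from scipy import ndimage
for n in('side','scene'):
    d=load(n);P=pts(d); X,Y,Z=P[...,0],P[...,1],P[...,2]
    hsv=cv2.cvtColor(d['color'],cv2.COLOR_BGR2HSV)
    grey=(hsv[...,1]<60)&(X>450)&(X<720)&(abs(Y)<250)&(Z<60)
    pl=grey&(abs(Z-8)<7)
    lab,k=ndimage.label(pl|(grey&(Z>0)&(Z<32))); s=ndimage.sum(pl,lab,range(1,k+1)); m=(lab==1+np.argmax(s))
    r=cv2.minAreaRect(P[m][:,:2].astype(np.float32)); print(n,'plate all',r, 'plate z',np.median(Z[m&(abs(Z-8)<5)]))
    up=(Z>18)&(Z<32)&m
    lab,k=ndimage.label(up)
    for i in range(1,k+1):
        q=P[lab==i]
        if len(q)<40: continue
        r=cv2.minAreaRect(q[:,:2].astype(np.float32)); print('  blob',len(q),q.mean(0).round(1),np.round(r[0],1),np.round(r[1],1),round(r[2],1))
```

```text
side plate all ((599.4238891601562, -0.686492919921875), (152.37721252441406, 351.05322265625), 3.0448246002197266) plate z 8.22632662723922
  blob 1012 [634.2  58.4  25.6] [623.3  -1. ] [ 70.5 326.1] 3.6
  blob 111 [555.2 -75.2  24.1] [555. -77.] [34.5 33.8] 11.1
  blob 223 [565.9  14.9  23.8] [566.8  12.5] [42.3 41. ] 71.2
scene plate all ((597.370361328125, -1.7025909423828125), (156.83981323242188, 352.57000732421875), 2.9512624740600586) plate z 8.57609993662419
  blob 743 [644.6   8.5  25.3] [624.6  -1.5] [ 72.6 329. ] 3.8
  blob 152 [570.3   8.4  24. ] [568.6  11.1] [41.7 40.7] 69.0
  blob 100 [559.7 -82.2  24.5] [557.4 -79.9] [33.4 35.9] 34.5
```

servo_tool(steps=[[[0.0187,0.0368,0],[0,0,-6.2],-0.55],[[0.0187,0.0368,0],[0,0,-6.2],-0.55],[[0.0187,0.0368,0],[0,0,-6.1],-0.55],[[0.0187,0.0368,0],[0,0,0],-0.55],[[0.0187,0.0368,0],[0,0,0],-0.55],[[0.0187,0.0368,0],[0,0,0],-0.55],[[0.0187,0.0368,0],[0,0,0],-0.55],[[0.0187,0.0368,0],[0,0,0],-0.55]])

```text
t: 0.77
ee_pos: [381.0, -284.3, 222.6]
orientation: [-3.14, -0.087, 0.0]
ft_force: [1.2, -0.1, 0.1]
width: 37.7
grasp_force: 0.0
```

servo_tool(steps=[[[0.0187,0.0368,0],[0,0,0],-0.55],[[0.0187,0.0368,0],[0,0,0],-0.55],[[0.0187,0.0368,0],[0,0,0],-0.55],[[0.0187,0.0368,0],[0,0,0],-0.55],[[0.0187,0.0368,0],[0,0,0],-0.55],[[0.0187,0.0368,0],[0,0,0],-0.55],[[0.0187,0.0368,0],[0,0,0],-0.55],[[0.0187,0.0368,0],[0,0,0],-0.55]])

```text
t: 1.43
ee_pos: [530.6, 10.2, 222.5]
orientation: [3.14, 0.088, -0.001]
ft_force: [0.6, -0.1, 0.5]
width: 20.0
grasp_force: 0.0
```

servo_tool(steps=[[[0,0,0],[0,0,0],-0.55],[[0,0,0],[0,0,0],-0.55],[[0,0,0],[0,0,0],-0.55],[[0,0,0],[0,0,0],-0.55],[[0,0,0],[0,0,0],-0.55],[[0,0,0],[0,0,0],-0.55],[[0,0,0],[0,0,0],-0.55],[[0,0,0],[0,0,0],-0.55]])

```text
t: 2.1
ee_pos: [530.2, 7.5, 222.8]
orientation: [3.14, 0.086, 0.0]
ft_force: [-0.6, 0.7, 0.8]
width: 19.5
grasp_force: 0.0
```

```bash
cat >> h.py <<'E'
def wrist():
    o=[sensors.get_obs()]; d=grab('wrist'); o=o[0]
    M=np.asarray(d['tool_from_camera'],float)
    Rt=cv2.Rodrigues(np.asarray(o['orientation'],float))[0]; p=np.asarray(o['ee_pos'],float)
    R=Rt@M[:3,:3]; t=Rt@M[:3,3]+p
    d['rvec']=cv2.Rodrigues(R.T)[0]; d['tvec']=-R.T@t; return d,o
def blobs(d,lo=18,hi=32):
    from scipy import ndimage
    P=pts(d); Z=P[...,2]; up=(Z>lo)&(Z<hi)&(d['range_z']>0)&(P[...,0]<690)
    lab,k=ndimage.label(up); out=[]
    for i in range(1,k+1):
        q=P[lab==i]
        if len(q)<150: continue
        r=cv2.minAreaRect(q[:,:2].astype(np.float32)); out.append(lab==i)
        print('blob',len(q),q.mean(0).round(1),np.round(r[0],1),np.round(r[1],1),round(r[2],2))
    return P,lab,out
E
python3 - <<'E'
from h import *
d,o=wrist(); print(o['t'],o['ee_pos'],o['qpos'])
cv2.imwrite('pics/w1.png',d['color'])
P=pts(d); print('z plate',np.median(P[...,2]))
blobs(d); 
print('orange');
for n,u,v in(('side',386,233),('side',377,274),('scene',273,196),('scene',299,177)): 
    print(pts(load(n))[v,u].round(0))
E
```

```text
2.1 [530.1992036    7.45627909 222.77786835] [-8.37052531e-03  2.84418588e-01  1.83888493e+00 -2.27205328e-05
  1.01817912e+00  1.50763212e+00]
z plate -0.054706738348623656
blob 5293 [639.8  30.2  24.8] [622.3  -2. ] [ 68.9 326.3] 3.17
blob 1169 [567.6  12.4  23.2] [567.   12.3] [39.9 40.2] 71.44
blob 1629 [534.4 367.5  20.5] [533.  366.3] [46.  58.9] 76.48
blob 717 [556.1 -77.4  23.6] [555.7 -77.8] [34.9 34.8] 21.59
blob 259 [ 539.2 -368.2   24.9] [ 537.2 -370.7] [42.4 13.9] 5.15
orange
[443.  -9.  16.]
[446. 105.  16.]
[450. -18.  16.]
[452.  98.  15.]
```

View pics/w1.png

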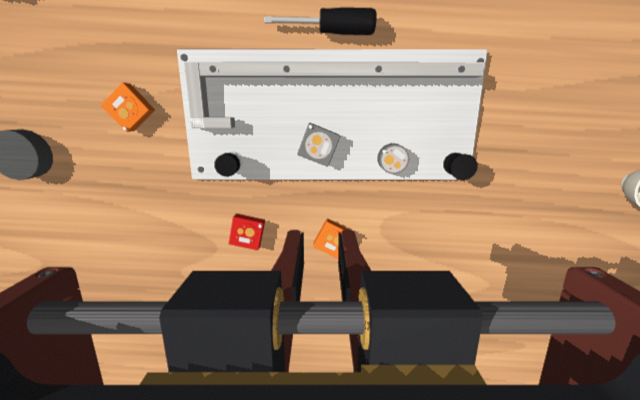

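The wrist view shows the carrier at (319,145), the holder at (393,159), the pot at (227,164), the loupe at (461,166) and the pocket near (215,100). This gives the stage origin at about (598.2, -1.3) with yaw 3.17°, and the carrier at (567, 12.3). Next I'll lower the fingertips on the carrier's robot side.

servo_tool(steps=[[[-0.009,0.001,-0.03],[0,0,0],-0.55],[[0,0,-0.035],[0,0,0],-0.55],[[0,0,-0.035],[0,0,0],-0.55],[[0,0,-0.035],[0,0,0],-0.55],[[0,0,-0.03],[0,0,0],-0.55],[[0,0,-0.025],[0,0,0],-0.55],[[0,0,-0.015],[0,0,0],-0.55],[[0,0,-0.005],[0,0,0],-0.55]])

```text
t: 2.82
ee_pos: [519.7, 9.0, 10.2]
orientation: [-3.14, -0.087, 0.006]
ft_force: [-1.5, 0.2, 0.1]
width: 20.0
grasp_force: 0.0
```

servo_tool(steps=[[[0.004,0.0002,0.001],[0,0,0],-0.55],[[0.004,0.0002,0],[0,0,0],-0.55],[[0.004,0.0002,0],[0,0,0],-0.55],[[0.004,0.0003,0],[0,0,0],-0.55],[[0.004,0.0002,0],[0,0,0],-0.55],[[0.004,0.0002,0],[0,0,0],-0.55],[[0.004,0.0002,0],[0,0,0],-0.55],[[0.004,0.0003,0],[0,0,0],-0.55]])

```text
t: 3.48
ee_pos: [553.9, 10.9, 14.0]
orientation: [3.14, 0.088, 0.001]
ft_force: [-0.1, -0.3, -0.6]
width: 20.1
grasp_force: 0.2
```

servo_tool(steps=[[[0.004,0.0002,0],[0,0,0],-0.55],[[0.004,0.0002,0],[0,0,0],-0.55],[[0.004,0.0002,0],[0,0,0],-0.55],[[0.004,0.0003,0],[0,0,0],-0.55],[[0.004,0.0002,0],[0,0,0],-0.55],[[0.003,0.0002,0],[0,0,0],-0.55],[[0.002,0.0001,0],[0,0,0],-0.55],[[0,0,0],[0,0,0],-0.55]])

```text
t: 4.15
ee_pos: [578.9, 12.4, 13.7]
orientation: [-3.14, -0.088, -0.001]
ft_force: [0.5, -0.5, -0.0]
width: 20.2
grasp_force: 0.0
```

Run:
```python
from h import *
d=grab('scene'); blobs(d,18,32)
d=grab('side'); blobs(d,18,32)
cv2.imwrite('pics/s2.png',cv2.resize(d['color'][160:300,250:410],(640,560),interpolation=cv2.INTER_CUBIC))
```

```text
blob 480 [ 338.1 1050.7   25. ] [ 301.2 1049.8] [ 43.3 775.7] 88.99
blob 172 [ 45.4 -31.2  25. ] [ 34.2 -22. ] [137.5  64.8] 56.21
blob 746 [644.6  10.1  25.3] [623.9  -0.7] [ 71.1 331.2] 3.19
blob 239 [605.5  15.5  24.5] [600.6  17.8] [67.4 45. ] 12.11
blob 223 [ 183.2 -562.5   25. ] [ 183.1 -561.6] [ 7.9 85.5] 18.25
blob 1849 [ 389.1 -580.3   22.7] [ 380.8 -584.9] [164.9 211.8] 0.3
blob 166 [ 527.1 -383.7   24.8] [ 529.8 -384.6] [46.2 25.4] 58.19
blob 369 [   61.8 -1276.9    24.9] [   62.3 -1285.9] [426.7  38. ] 0.46
blob 538 [ 373.7 -584.7   22.1] [ 379.4 -599.9] [159.5 247. ] 0.08
blob 257 [ 146.5 -566.5   24.9] [ 165.7 -587.1] [100.2 219.2] 50.71
blob 924 [632.2  77.3  25.5] [621.5  15.6] [ 70.2 292.9] 3.24
blob 381 [32.4 45.5 25.1] [25.4 34.2] [ 56.4 135.2] 54.01
blob 712 [536.5 367.1  22.3] [537.3 364.6] [58.2 38.6] 14.14
```

View pics/s2.png

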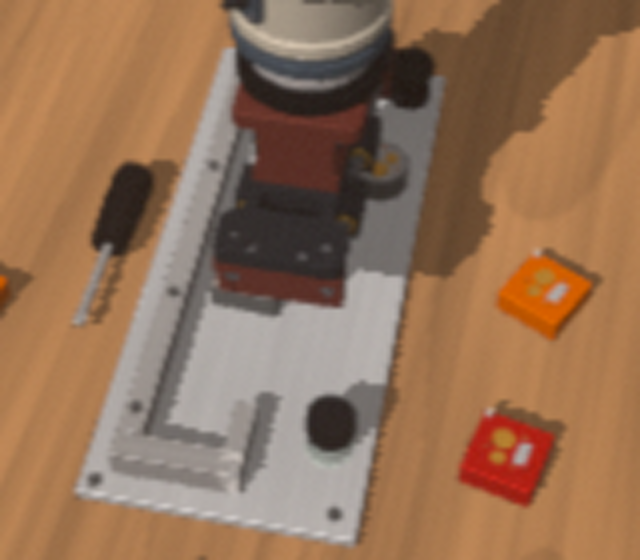

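The carrier shows aligned in front of the fingers, with a small gap to the rail. I'll continue slowly and watch the force.

servo_tool(steps=[[[0.003,0.0002,0],[0,0,0],-0.55],[[0.003,0.0002,0],[0,0,0],-0.55],[[0.002,0.0001,0],[0,0,0],-0.55],[[0.001,0.0001,0],[0,0,0],-0.55],[[0.001,0,0],[0,0,0],-0.55],[[0,0,0],[0,0,0],-0.55],[[0,0,0],[0,0,0],-0.55],[[0,0,0],[0,0,0],-0.55]])

```text
t: 4.92
ee_pos: [588.2, 12.9, 13.7]
orientation: [-3.14, -0.088, 0.0]
ft_force: [-0.7, 0.0, 0.3]
width: 19.7
grasp_force: 0.0
```

servo_tool(steps=[[[0.001,0,0],[0,0,0],-0.55],[[0.001,0,0],[0,0,0],-0.55],[[0,0,0],[0,0,0],-0.55],[[0,0,0],[0,0,0],-0.55],[[0,0,0],[0,0,0],-0.55],[[0,0,0],[0,0,0],-0.55],[[0,0,0],[0,0,0],-0.55],[[0,0,0],[0,0,0],-0.55]])

```text
t: 5.58
ee_pos: [590.3, 12.9, 13.7]
orientation: [3.14, 0.088, -0.0]
ft_force: [-0.5, 0.3, -0.4]
width: 19.6
grasp_force: 0.0
```

servo_tool(steps=[[[0.0005,0,0],[0,0,0],-0.55],[[0.0005,0,0],[0,0,0],-0.55],[[0.0005,0,0],[0,0,0],-0.55],[[0.0005,0,0],[0,0,0],-0.55],[[0,0,0],[0,0,0],-0.55],[[0,0,0],[0,0,0],-0.55],[[0,0,0],[0,0,0],-0.55],[[0,0,0],[0,0,0],-0.55]])

```text
t: 6.25
ee_pos: [591.7, 12.9, 13.5]
orientation: [3.14, 0.088, -0.002]
ft_force: [-3.6, -1.1, 1.0]
width: 19.9
grasp_force: 2.0
```

servo_tool(steps=[[[0.0005,0,0],[0,0,0],-0.55],[[0.0005,0,0],[0,0,0],-0.55],[[0,0,0],[0,0,0],-0.55],[[0,0,0],[0,0,0],-0.55],[[0,0,0],[0,0,0],-0.55],[[0,0,0],[0,0,0],-0.55],[[0,0,0],[0,0,0],-0.55],[[0,0,0],[0,0,0],-0.55]])

```text
t: 6.92
ee_pos: [591.7, 12.9, 13.3]
orientation: [-3.14, -0.088, 0.005]
ft_force: [-6.8, -0.9, 3.2]
width: 19.7
grasp_force: 3.4
```

The reaction of about 7 N shows the carrier is squared against the rail. I'll back off, lift and check.

servo_tool(steps=[[[-0.01,-0.0005,0],[0,0,0],-0.55],[[-0.015,-0.001,0.005],[0,0,0],-0.55],[[0,0,0.03],[0,0,0],-0.55],[[-0.005,0,0.04],[0,0,0],-0.7],[[-0.01,0,0.04],[0,0,0],-1],[[-0.01,0,0.04],[0,0,0],-1],[[0,0,0.03],[0,0,0],-1],[[0,0,0],[0,0,0],-1]])

```text
t: 7.58
ee_pos: [547.3, 11.5, 205.5]
orientation: [3.14, 0.088, 0.021]
ft_force: [-0.1, -0.6, -0.0]
width: 0.1
grasp_force: 0.0
```

Run:
```python
from h import *
d,o=wrist(); print(o['t'],o['ee_pos'],o['qpos'][5],o['qvel'].max() if hasattr(o['qvel'],'max') else o['qvel'])
P,lab,out=blobs(d)
# stage frame
a=np.radians(3.17);c,s=np.cos(a),np.sin(a);R=np.array([[c,-s],[s,c]])
q=(P[...,:2]-[598.2,-1.3])@R
np.save('q.npy',q)
Z=P[...,2]; m=(Z>18)&(Z<32)&(abs(q[...,0]-22)<50)&(q[...,1]>-40)&(q[...,1]<70)
for y in range(-30,60,10):
    k=m&(abs(q[...,1]-y)<3); 
    if k.sum(): print(y,np.sort(q[k][:,0])[[0,-1]].round(1), k.sum())
cv2.imwrite('pics/w3.png',d['color'])
```

```text
7.5833 [547.30853584  11.54245536 205.51458509] 1.5140997224183854 0.07506138013252096
blob 6917 [636.2  29.3  24.5] [622.6  -1.8] [ 70.  325.7] 3.17
blob 1373 [534.  363.4  20.5] [532.7 362.1] [36.6 59.5] 77.54
blob 761 [556.3 -77.3  23.6] [556.1 -78.1] [34.8 35.1] 4.84
-30 [45.3 58.4] 81
-20 [45.4 58.4] 77
-10 [45.3 58.3] 83
0 [27.  58.4] 81
10 [ 5.8 58.3] 311
20 [ 5.8 58.4] 310
30 [ 5.8 58.4] 276
40 [ 5.8 58.3] 277
50 [45.3 58.4] 81
```

View pics/w3.png

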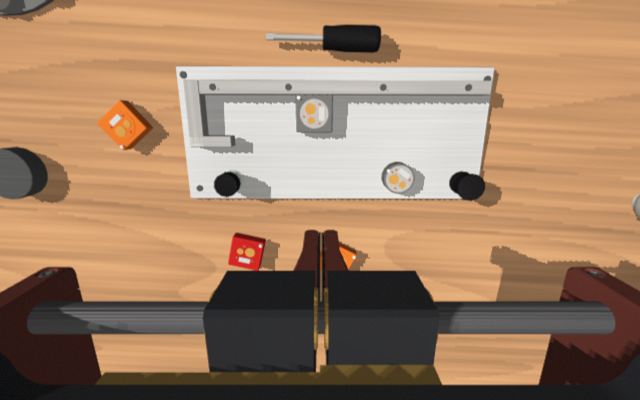

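The wrist view shows the carrier at (315,114), flush with the rail, and the bystanders unmoved. Its -y face is at stage y ≈ 3. I'll turn the closed fingers 90° and set them down behind it.

servo_tool(steps=[[[0.01,-0.004,0],[0,0,6.92],-1],[[0.01,-0.004,-0.01],[0,0,6.92],-1],[[0.01,-0.004,-0.01],[0,0,6.92],-1],[[0.01,-0.004,-0.01],[0,0,6.92],-1],[[0.01,-0.004,-0.01],[0,0,6.92],-1],[[0.01,-0.004,-0.02],[0,0,6.92],-1],[[0.01,-0.0025,-0.02],[0,0,6.92],-1],[[0.005,0,-0.02],[0,0,6.92],-1]])

```text
t: 8.3
ee_pos: [619.1, -15.5, 96.4]
orientation: [2.736, 1.544, 0.001]
ft_force: [-0.3, 0.1, 0.4]
width: 0.9
grasp_force: 0.0
```

servo_tool(steps=[[[0,0,0],[0,0,6.92],-1],[[0,0,0],[0,0,6.92],-1],[[0,0,0],[0,0,6.92],-1],[[0,0,0],[0,0,6.92],-1],[[0,0,0],[0,0,6.92],-1],[[0,0,-0.02],[0,0,0],-1],[[0,0,-0.02],[0,0,0],-1],[[0,0,0],[0,0,0],-1]])

```text
t: 8.97
ee_pos: [615.2, -14.9, 54.0]
orientation: [-2.156, -2.278, 0.006]
ft_force: [-1.2, 0.1, -0.0]
width: 0.3
grasp_force: 0.0
```

servo_tool(steps=[[[0,0,-0.01],[0,0,0],-1],[[0,0,-0.005],[0,0,0],-1],[[0,0,0],[0,0,0],-1],[[0,0,0],[0,0,0],-1],[[0,0,0],[0,0,0],-1],[[0,0,0],[0,0,0],-1],[[0,0,0],[0,0,0],-1],[[0,0,0],[0,0,0],-1]])

```text
t: 9.63
ee_pos: [618.6, -15.1, 44.2]
orientation: [2.159, 2.281, 0.001]
ft_force: [0.9, -0.4, 1.0]
width: 0.1
grasp_force: 0.0
```

servo_tool(steps=[[[0.002,0,-0.005],[0,0,0],-1],[[0.0015,0,-0.01],[0,0,0],-1],[[0,0,-0.01],[0,0,0],-1],[[0,0,-0.005],[0,0,0],-1],[[0,0,-0.001],[0,0,0],-1],[[0,0,0],[0,0,0],-1],[[0,0,0],[0,0,0],-1],[[0,0,0],[0,0,0],-1]])

```text
t: 10.3
ee_pos: [622.0, -15.1, 12.9]
orientation: [2.159, 2.282, 0.0]
ft_force: [1.0, -0.8, 0.6]
width: 0.8
grasp_force: 0.0
```

servo_tool(steps=[[[-0.0001,0.003,0],[0,0,0],-1],[[-0.0001,0.003,0],[0,0,0],-1],[[-0.0001,0.003,0],[0,0,0],-1],[[-0.0001,0.003,0],[0,0,0],-1],[[-0.0002,0.004,0],[0,0,0],-1],[[-0.0001,0.004,0],[0,0,0],-1],[[-0.0002,0.004,0],[0,0,0],-1],[[-0.0001,0.004,0],[0,0,0],-1]])

```text
t: 10.97
ee_pos: [620.8, 13.4, 12.7]
orientation: [-2.159, -2.282, 0.0]
ft_force: [0.1, -0.1, 0.5]
width: 0.3
grasp_force: 0.1
```

servo_tool(steps=[[[-0.0002,0.004,0],[0,0,0],-1],[[-0.0001,0.004,0],[0,0,0],-1],[[-0.0002,0.004,0],[0,0,0],-1],[[-0.0001,0.004,0],[0,0,0],-1],[[-0.0002,0.004,0],[0,0,0],-1],[[-0.0001,0.004,0],[0,0,0],-1],[[-0.0002,0.004,0],[0,0,0],-1],[[-0.0001,0.004,0],[0,0,0],-1]])

```text
t: 11.63
ee_pos: [619.6, 45.3, 12.7]
orientation: [-2.159, -2.282, 0.0]
ft_force: [-0.3, -0.5, 0.7]
width: 0.9
grasp_force: 0.1
```

```bash
cat > st.py <<'E'
from h import *
a=np.radians(3.17);c,s=np.cos(a),np.sin(a);R=np.array([[c,-s],[s,c]])
o=sensors.get_obs(); print(o['t'],o['ee_pos'],'stage',((o['ee_pos'][:2]-np.array([598.2,-1.3]))@R).round(1),np.round(o['ft_force'],1))
def car(d):
    P=pts(d); q=(P[...,:2]-[598.2,-1.3])@R; Z=P[...,2]
    m=(Z>18)&(Z<32)&(q[...,0]>0)&(q[...,0]<62)
    for y in range(40,160,6):
        k=m&(abs(q[...,1]-y)<3)
        if k.sum(): print(y,np.sort(q[k][:,0])[[0,-1]].round(1), k.sum())
E
python3 - <<'E'
from st import *
d=grab('side'); car(d)
cv2.imwrite('pics/s4.png',cv2.resize(d['color'][190:300,260:380],(654,600),interpolation=cv2.INTER_CUBIC))
E
```

```text
11.6333 [619.60886944  45.31747039  12.67163453] stage [24.  45.4] [-0.3 -0.5  0.7]
40 [14.7 57.9] 15
46 [14.5 58.3] 17
52 [14.1 57. ] 23
58 [ 6.4 58.2] 51
64 [ 5.  58.4] 52
70 [ 6.2 58.8] 52
76 [ 5.1 58.1] 55
82 [ 6.2 58.4] 56
88 [ 5.1 58.6] 56
94 [ 5.3 59. ] 75
100 [ 9.2 58. ] 17
106 [45.2 59.1] 17
112 [45.2 58.7] 17
118 [ 0.2 58.1] 18
124 [ 1.1 59.1] 19
130 [ 1.  59.4] 19
136 [ 0.3 59.2] 20
142 [ 0.5 58. ] 18
148 [ 0.1 58.5] 70
154 [ 0.1 59.3] 66
```

View pics/s4.png

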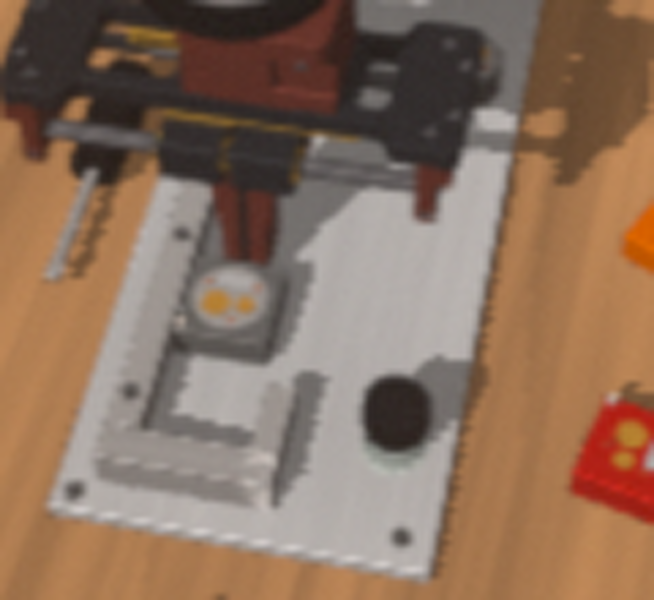

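The carrier, at (230,305) in the crop, is flush with the rail and aimed at the pocket. About 49 mm remains.

servo_tool(steps=[[[-0.0002,0.004,0],[0,0,0],-1],[[-0.0002,0.004,0],[0,0,0],-1],[[-0.0002,0.004,0],[0,0,0],-1],[[-0.0001,0.004,0],[0,0,0],-1],[[-0.0002,0.004,0],[0,0,0],-1],[[-0.0002,0.004,0],[0,0,0],-1],[[-0.0002,0.004,0],[0,0,0],-1],[[-0.0001,0.004,0],[0,0,0],-1]])

```text
t: 12.35
ee_pos: [618.2, 77.4, 12.7]
orientation: [-2.159, -2.282, 0.0]
ft_force: [-1.0, -0.3, 0.4]
width: 0.4
grasp_force: 0.1
```

servo_tool(steps=[[[-0.0001,0.003,0],[0,0,0],-1],[[-0.0001,0.003,0],[0,0,0],-1],[[-0.0001,0.002,0],[0,0,0],-1],[[-0.0001,0.002,0],[0,0,0],-1],[[-0.0001,0.002,0],[0,0,0],-1],[[0,0.001,0],[0,0,0],-1],[[0,0.001,0],[0,0,0],-1],[[0,0,0],[0,0,0],-1]])

```text
t: 13.02
ee_pos: [617.8, 91.1, 12.7]
orientation: [2.159, 2.282, 0.0]
ft_force: [0.9, -0.9, 0.4]
width: 0.4
grasp_force: 0.0
```

servo_tool(steps=[[[0,0.001,0],[0,0,0],-1],[[0,0.001,0],[0,0,0],-1],[[0,0,0],[0,0,0],-1],[[0,0,0],[0,0,0],-1],[[0,0,0],[0,0,0],-1],[[0,0,0],[0,0,0],-1],[[0,0,0],[0,0,0],-1],[[0,0,0],[0,0,0],-1]])

```text
t: 13.68
ee_pos: [617.8, 92.9, 12.7]
orientation: [2.159, 2.282, 0.0]
ft_force: [0.1, 0.4, 0.7]
width: 0.4
grasp_force: 0.0
```

servo_tool(steps=[[[0,0.0005,0],[0,0,0],-1],[[0,0.0005,0],[0,0,0],-1],[[0,0.0005,0],[0,0,0],-1],[[0,0,0],[0,0,0],-1],[[0,0,0],[0,0,0],-1],[[0,0,0],[0,0,0],-1],[[0,0,0],[0,0,0],-1],[[0,0,0],[0,0,0],-1]])

```text
t: 14.35
ee_pos: [617.7, 93.7, 12.7]
orientation: [2.159, 2.282, -0.001]
ft_force: [0.4, -6.0, 0.1]
width: 0.4
grasp_force: 2.6
```

servo_tool(steps=[[[0,0.0005,0],[0,0,0],-1],[[0,0.0005,0],[0,0,0],-1],[[0,0,0],[0,0,0],-1],[[0,0,0],[0,0,0],-1],[[0,0,0],[0,0,0],-1],[[0,0,0],[0,0,0],-1],[[0,0,0],[0,0,0],-1],[[0,0,0],[0,0,0],-1]])

```text
t: 15.02
ee_pos: [617.7, 93.8, 12.7]
orientation: [2.158, 2.281, -0.002]
ft_force: [0.0, -10.0, 2.1]
width: 0.3
grasp_force: 5.0
```

A 10 N reaction shows it is against the end stop. I'll back straight off, lift and check.

servo_tool(steps=[[[0,-0.004,0],[0,0,0],-1],[[0.0005,-0.01,0],[0,0,0],-1],[[0.0005,-0.015,0.003],[0,0,0],-1],[[0,-0.015,0.03],[0,0,0],-1],[[0,-0.02,0.03],[0,0,0],-1],[[0,-0.02,0.035],[0,0,0],-1],[[0,-0.02,0.035],[0,0,0],-1],[[0,0,0.03],[0,0,0],-1]])

```text
t: 15.68
ee_pos: [618.9, -12.5, 178.2]
orientation: [2.161, 2.278, 0.001]
ft_force: [0.2, 1.0, -0.4]
width: 0.5
grasp_force: 0.0
```

servo_tool(steps=[[[0,0,0.02],[0,0,0],-1],[[0,0,0],[0,0,0],-1],[[0,0,0],[0,0,0],-1],[[0,0,0],[0,0,0],-1],[[0,0,0],[0,0,0],-1],[[0,0,0],[0,0,0],-1],[[0,0,0],[0,0,0],-1],[[0,0,0],[0,0,0],-1]])

```text
t: 16.35
ee_pos: [618.3, -8.4, 194.7]
orientation: [-2.158, -2.281, 0.002]
ft_force: [0.5, -0.3, -1.0]
width: 0.5
grasp_force: 0.0
```

Run:
```python
from st import *
d,o=wrist(); car(d)
P=pts(d); q=(P[...,:2]-[598.2,-1.3])@R; Z=P[...,2]
for x in (8,12,16,25,34,40,43):
    k=(abs(q[...,0]-x)<1.5)&(Z>18)&(Z<30)&(q[...,1]>80)&(q[...,1]<175); y=q[k][:,1]; print('x',x,y.min().round(1),y.max().round(1),len(y))
v,u=np.where((q[...,0]>-20)&(q[...,0]<65)&(q[...,1]>85)&(q[...,1]<165)&(abs(Z-20)<20)); print(u.min(),u.max(),v.min(),v.max())
c=d['color'][max(v.min()-5,0):v.max()+5,max(u.min()-5,0):u.max()+5]; f=min(800/c.shape[1],600/c.shape[0])*.98
cv2.imwrite('pics/w5.png',cv2.resize(c,None,fx=f,fy=f,interpolation=cv2.INTER_CUBIC))
```

```text
16.35 [618.34440659  -8.39348954 194.67795709] stage [19.7 -8.2] [ 0.5 -0.3 -1. ]
40 [44.4 58.5] 83
46 [44.4 58.3] 78
52 [44.4 57.9] 76
58 [44.4 57.8] 81
64 [44.9 57.7] 78
70 [44.8 58.5] 83
76 [44.6 58.2] 84
82 [44.5 57.9] 98
88 [44.5 57.7] 84
94 [44.5 58.6] 87
100 [44.4 58.4] 93
106 [ 4.7 58.2] 289
112 [ 4.7 58.2] 330
118 [ 0.6 58.4] 373
124 [ 0.  58.5] 366
130 [ 0.1 58.4] 366
136 [ 0.2 58. ] 378
142 [ 0.3 57.8] 355
148 [ 0.3 58.5] 471
154 [ 0.5 58.3] 429
x 8 105.3 161.0 191
x 12 105.2 161.1 192
x 16 105.2 161.2 190
x 25 105.2 161.1 207
x 34 105.2 160.8 196
x 40 105.1 161.0 195
x 43 83.0 161.0 196
283 367 9 93
```

View pics/w5.png

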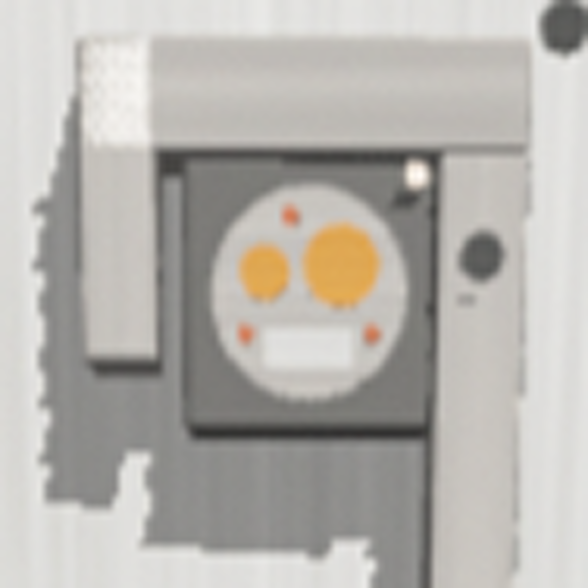

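The carrier, centred near (310,290) in the crop, is home. Its near face reads stage y = 105.2 evenly across. Its width to the rail face reads 39.7 mm, the same as when it was pressed flush, and the gap is on the lip side only. The hand is clear and the bystanders weren't touched, so I'm handing in.

```bash
python3 -c "
from workcell import close_job; print(close_job())"
```

```text
the job is handed in; nothing more can be done
None
```

The carrier sits home in the corner pocket, touching the rail and the end stop, with the hand clear; the job was handed in at about 16 s of the 51 s allowed.

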